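# Set the dust diverter and start the extraction

### The arm

A 6-joint arm with a two-finger parallel gripper is mounted at the origin on the work surface. World frame = base frame: x ahead of the robot, y to its left, z up, the work surface at z = 0. Lengths are in m, angles in rad, forces in N, time in s.
With the tool pointing down it reaches from about 0.25 to 0.8 m from the base axis. Payload 3.9 kg.
Tool frame: the origin (TCP) lies midway between the tips of the shut fingers; the grasp point (between the pads) lies 19 mm behind it; z points along the fingers, y is the direction in which the jaws open and shut (so a half turn about z gives the same grasp; the last joint's range is limited). The gripper opens to 85 mm and grips with 20 to 120 N. Pads are 22 mm wide; open, the fingers measure 114 mm over their backs; the gripper's body (76 mm by 85 mm) begins 54 mm behind the grasp point. The pads swing forward as they close: fully open they stand 13 mm farther back than shut.
Start: joints at [1.227, 0.26, -0.138, 1.173, 0, 1.571], TCP at [0.177, 0.494, 0.231] pointing down, gripper open.
Joint ranges: [-2.78, 2.78], [-0.83, 1.72], [-1.28, 1.37], [-1.9, 2.12], [-1.57, 1.48], [-3.14, 3.14]. Speed limits (rad/s): [2.57, 2.57, 3.14, 3.14, 3.14, 3.14].

### API

Orientations are given as a unit quaternion [x, y, z, w].
In Python, from workcell import robot, viewer, sign_off, nets gives the robot as it stands.
- The arm moves only by the tool send_rows, never from a script. Its argument "motion" is a list of rows, each a list of 6 numbers: the shift along the tool's x, y, z in units of 0.15 m (1.0 is 0.15 m), then the turn, a rotation vector about the tool's x, y, z in units of 45 degrees (1.0 is 45 degrees). In form: [[dx, dy, dz, wx, wy, wz], ...]. A call has 1 to 8 rows; each row is the pose to reach, as a shift and turn from the pose measured when the call began, along the tool's axes at that moment; what a row does not reach only later rows make up. A row lasts 1/8 s, in which the tool goes at most 62.5 mm and 10.7 degrees, less where a joint would pass 70% of its speed; a pose out of reach is approached as far as the arm can. A call with a number of a shift or a turn outside -1 to 1 is refused whole. A call with a gripper value outside its range is refused whole. "claw" is the opening, from -1 (shut) to 1 (fully open), so that 0 is half open, set as the call begins (left out, the last holds). The fingers move at their own pace and stop on an object; the grip force is fixed at half the most. Time passes only in rows, so rows that repeat a pose let the fingers close. It gives the time, the measured TCP pose, the force and the opening at its end, in the units of the state.
- robot.get_state(): the state, without advancing time (a new reading comes with each control period).
- viewer.snapshot(name): name is "side" or "top"; returns a dict with "pixels" (480x640x3 uint8, red, green, blue), "range_z" (480x640 float32, m along the optical axis (not along the pixel's ray), 0 where there is no reading), "intrinsics" (3x3 intrinsics, pixels), "dist" ([k1, k2, p1, p2, k3] as OpenCV has them; the pictures are not rectified), "origin" and "attitude" of the camera in the world. Camera axes: x right, y up, looking along -z (the intrinsics and any distortion apply to the point x, -y, -z); pixel columns grow to the right and rows downward; lengths in m; the calibration is good to about 2 mm. A picture is of the moment at which its call begins.
- sign_off(): hands the job in, once; it reports no verdict.
Trained networks look in a picture, given as the dict that the camera call returned (one of the last four; its "shot" number tells which), for a name from the list of things; names that differ only in an ending like _2 or _b are one class to them, and where a whole thing is asked for, a point or a joint stands for the part that bears it (a point fixed in the world has none). Each returns a list of dicts, best first, with "p" (0 to 1); they miss things now and then, are a little off and sometimes report something else, mostly with a low value. They report only what shows in the picture. A call takes as long as a camera call. They do not tell look-alikes from the thing itself.
- nets.recognise(picture, label): "box" ([centre column, centre row, width, height] in pixels, round what is visible of it).
- nets.silhouettes(picture, label): "region" (480x640 bool, what is visible of it) and "box" ([centre column, centre row, width, height] in pixels, round what is visible of it).
The state is a dict: "time_s": time; "joints": joint angles; "joint_vel": joint speeds; "joint_torque": joint torques, N m; "ee_pos": TCP position; "tool_rot": TCP orientation; "wrist_force": force on the tool from outside, world axes, zero at the start; "torque": the same for the moment, N m; "gripper_width": finger opening in m.
Only numpy, scipy, OpenCV 4.12 (cv2) and the standard library are available. Lean on these libraries where they do the work, as an engineer would, in place of code of your own. Each camera call takes 0.05 s, during which the arm holds its last target. There are 200 camera calls.

### The job

With a fingertip, push the red lever on top of the dust diverter round until it points at the middle of the orange tag, then press the green start button on the starter box all the way down and let it go. Only push: do not pinch the lever or push hard on it, do not press start before the lever is set, and leave the red stop button and the loose things on the bench alone.

Things in the scene. Friction and masses are not known exactly. Their poses are not given: they have to be found in the camera images.
- lever (a joint): angle of the diverter's red lever about its upright pivot, rad, growing counter-clockwise seen from above; 0 points straight away from the fat steel outlet pipe; stops at -2.2 and 2.2, so it never passes over the outlet. The four white pipes lie at -1.833, -0.785, 0.785 and 1.833. Stiff (about 0.15 N m, 2 N pushed at 80 mm); stays where it is left
- lever_hub (a point): the pivot of the lever, on its axis at the bar's mid-height, 109 mm above the bench; x points along the lever to its pointed end, z up. A round hub 42 mm across reaches up to 136 mm above the bench. The lever is a red bar 18 mm wide with flat upright sides, underside 96 mm, top 122 mm above the bench
- drum_lid (a point): centre of the flat aluminium lid of the diverter's grey drum, under the lever, 88 mm above the bench; x points to lever angle 0. The lid is 188 mm across, with 3 mm screw heads near its rim. Four white pipes and one steel outlet leave the drum all round and turn down into the bench 170 mm out; nothing of them is over 82 mm high
- lever_point (a point): the pointed end of the red lever, 104 mm from the pivot, at the bar's mid-height, 109 mm above the bench
- tag_orange: ORANGE tag, the one to point at: a flat round coloured disc, 36 mm across, 8 mm thick, fixed on top of one of the four white inlet pipes, 132 mm from the lever's pivot; its origin is the centre of its underside, 72 mm above the bench; each tag may be on any of the four pipes
- tag_blue: blue tag: a flat round coloured disc, 36 mm across, 8 mm thick, fixed on top of one of the four white inlet pipes, 132 mm from the lever's pivot; its origin is the centre of its underside, 72 mm above the bench; each tag may be on any of the four pipes
- tag_white: white tag: a flat round coloured disc, 36 mm across, 8 mm thick, fixed on top of one of the four white inlet pipes, 132 mm from the lever's pivot; its origin is the centre of its underside, 72 mm above the bench; each tag may be on any of the four pipes
- tag_green: green tag: a flat round coloured disc, 36 mm across, 8 mm thick, fixed on top of one of the four white inlet pipes, 132 mm from the lever's pivot; its origin is the centre of its underside, 72 mm above the bench; each tag may be on any of the four pipes
- start (a joint): travel of the green start button, m: 0 up, 0.006 fully down; it springs back when let go. Fully down takes 5 N
- start_top (a point): centre of the top face of the green start button, 32 mm across; it is pressed straight down. It sits on a grey starter box 90 x 150 mm, 52 mm high, 72 mm from the red button
- stop (a joint): travel of the red stop button, m: 0 up, 0.006 fully down; not to be pressed
- stop_top (a point): centre of the top face of the red stop button, 32 mm across
- glue: loose yellow glue bottle, 56 mm across, 150 mm tall; origin under its centre; leave alone
- tape: loose blue roll of tape lying flat, 90 mm across, 24 mm high; origin under its centre; leave alone
- offcut: loose wooden offcut, 120 x 45 x 30 mm (x, y, z); origin under its centre; leave alone
- tin: loose tin, 68 mm across, 80 mm tall; origin under its centre; leave alone
There are look-alikes about, which are no part of the job. There is more than one size of the part that bears start; the job needs the largest.

How it is judged:
On the way, in this order (a step that is already met when the one before it is completed fails the run):
1. the lever rests pointing at the orange tag (y of tag_orange in the frame of lever_hub between -0.011 and 0.011 m and x of tag_orange in the frame of lever_hub above 0 m and velocity of joint lever between -0.05 and 0.05 rad/s), for 0.2 s.
2. the green start button is pressed down (value of joint start above 0.0045 m), for 0.05 s.
At the end, for the whole second after the job is handed in: the lever points at the orange tag (its centre line passes within 11 mm of the tag's centre, about 4.8 degrees) and is at rest, the start button has been pressed (4.5 mm or more) after that and is up again, the stop button is up (y of tag_orange in the frame of lever_hub between -0.011 and 0.011 m and x of tag_orange in the frame of lever_hub above 0 m and velocity of joint lever between -0.03 and 0.03 rad/s and value of joint each of start, stop below 0.0015 m); the robot touches nothing.
It fails at once if start is pressed (3 mm or more) while the lever does not point at the orange tag (value of joint start above 0.003 m and not (y of tag_orange in the frame of lever_hub between -0.011 and 0.011 m and x of tag_orange in the frame of lever_hub above 0 m)).
It fails at once if the red stop button is pressed (2 mm or more) (value of joint stop above 0.002 m).
It fails at once if the lever is pinched or shoved (over 20 N from the fingers) (contact force between the fingers and lever above 20 N).
It fails at once if a loose thing (glue, tape, offcut or tin) is moved more than 20 mm, lifted or knocked over (distance of any of glue, tape, offcut, tin from where it was at the start of the episode above 0.02 m or angle between any of glue, tape, offcut, tin's own z axis and vertical above 0.4 rad).
It also fails if it takes over 51 s, if anything falls off the work surface, if the arm or the gripper's body presses on something with over 40 N, if the wrist force passes 120 N, or if a joint passes its speed limit or range.

## Working session

There is one attempt and no reset: what is moved stays moved. The work goes in short steps, Python scripts to look and compute and a tool call to move; the robot and the scene stay as the last step left them, time stands still between calls to the robot, and variables do not carry over. Pictures are saved under pics/ and viewed, about 8 in all and at most 12, crops included, and the job is handed in when it is done.

Besides the shell and the picture viewer there is one more tool, called after "Emit:" by a JSON object that holds its "method" and its "body", one argument or row to a line. send_rows: Moves the arm, as the interface text tells. Its arguments: {"type":"object","properties":{"motion":{"type":"array"},"claw":{"type":"number"}},"required":["motion"]}

```bash
ls; mkdir -p pics
cat > h.py <<'E'
import numpy as np, cv2, pickle
from workcell import robot, viewer, sign_off, nets
from scipy.spatial.transform import Rotation as R
def rot(a):
    a=np.array(a,float)
    return a if a.shape==(3,3) else R.from_quat(a).as_matrix()
def px2w(s,uv,z=None,depth=None):
    """world point of pixels, on plane z (or at range depth)"""
    uv=np.array(uv,float).reshape(-1,1,2)
    n=cv2.undistortPoints(uv,np.array(s['intrinsics'],float),np.array(s['dist'],float)).reshape(-1,2)
    d=np.c_[n[:,0],-n[:,1],-np.ones(len(n))]@rot(s['attitude']).T
    o=np.array(s['origin'])
    t=(z-o[2])/d[:,2] if z is not None else np.array(depth)
    return o+d*np.reshape(t,(-1,1))
def cloud(s,mask):
    v,u=np.nonzero(mask&(s['range_z']>0))
    return px2w(s,np.c_[u,v],depth=s['range_z'][v,u])
def save(s,name): cv2.imwrite('pics/'+name,s['pixels'][...,::-1])
E
python3 - <<'E'
from h import *
print(robot.get_state())
for n in('top','side'):
    s=viewer.snapshot(n); save(s,n+'1.png'); print(n,s['origin'],s['attitude'],s['intrinsics'],s['dist'])
    for l in ['lever','tag_orange','start','stop','drum_lid','lever_point','glue','tape','offcut','tin']:
        for d in nets.silhouettes(s,l)[:4]:
            c=cloud(s,d['region'])
            print(l,round(d['p'],2),np.round(d['box']),np.round(np.median(c,0),3) if len(c) else None,np.round(np.ptp(c,axis=0),3) if len(c) else None)
E
```

```text
pics
{'time_s': 0.0, 'joints': array([ 1.22697226e+00,  2.60669596e-01, -1.39415127e-01,  1.17271487e+00,
        4.25943863e-05,  1.57079571e+00]), 'joint_vel': array([-1.81709968e-04, -2.05099116e-04, -1.73970540e-04,  5.53346569e-05,
       -1.35488519e-04, -9.26936202e-05]), 'joint_torque': array([-1.23948354e-03, -4.05670273e+01,  2.53927445e+01,  1.87291688e-02,
       -4.00318058e-04,  1.54409125e-07]), 'ee_pos': array([0.17671939, 0.4936076 , 0.23045506]), 'tool_rot': array([ 1.71066141e-01,  9.85259038e-01, -9.83223725e-04, -1.92329174e-04]), 'wrist_force': array([0.33088652, 0.71197957, 0.45574044]), 'torque': array([-0.03175796, -0.00838244, -0.01011214]), 'gripper_width': 0.08546895254338609}
top [ 0.39438287 -0.02900947  1.20146604] [ 0.03165042 -0.04386628 -0.70299508  0.70913463] [[475.50074028   0.         321.83939405]
 [  0.         475.50074028 231.09428163]
 [  0.           0.           1.        ]] [-0.06024179  0.          0.          0.          0.        ]
lever 0.71 [276. 205.  19.  52.] [0.551 0.057 0.124] [0.148 0.044 0.145]
lever 0.68 [312. 180.  18.  16.]
[... 2414 characters left out ...]
117] [0.122 0.079 0.052]
lever_point 0.23 [309. 233. 129.  97.] [0.509 0.013 0.068] [0.33  0.367 0.141]
lever_point 0.23 [338. 305.  12.  15.] [ 0.506 -0.234  0.072] [0.032 0.031 0.015]
glue 0.73 [338. 303.  13.  12.] [ 0.505 -0.234  0.072] [0.028 0.029 0.015]
glue 0.21 [328. 204.  48.  24.] [0.552 0.046 0.116] [0.121 0.083 0.052]
tape 0.68 [258. 167.  31.  22.] [0.44  0.368 0.017] [0.095 0.128 0.032]
offcut 0.59 [332. 160.  39.  21.] [0.666 0.348 0.027] [0.123 0.093 0.038]
offcut 0.24 [318. 252.  16.   9.] [ 0.507 -0.075  0.079] [0.033 0.036 0.023]
tin 0.75 [255. 169.  26.  22.] [0.437 0.367 0.017] [0.087 0.09  0.032]
tin 0.65 [419. 342.  33.  48.] [ 0.633 -0.355  0.071] [0.064 0.066 0.083]
```

Run:
```python
import cv2
a=cv2.imread('pics/top1.png'); cv2.imwrite('pics/top1c.png',cv2.resize(a[110:350,110:530],(0,0),fx=1.9,fy=1.9,interpolation=cv2.INTER_CUBIC))
```

```text
(no output)
```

View pics/top1c.png

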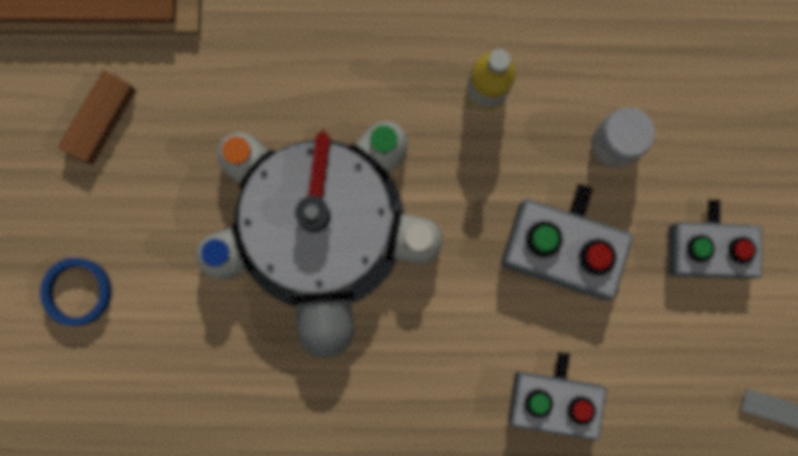

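The crop shows the lever pointing up, at full-picture pixel ≈(279,181), from its hub at ≈(274,222). The orange tag is up-left at ≈(234,189). The largest starter box has its green button at ≈(396,236). Next I'll measure these by colour.

```bash
cat >> h.py <<'E'
def blob(s,uv,r,h0,h1,smin=120):
    """mask of pixels near uv with OpenCV hue in [h0,h1]"""
    hsv=cv2.cvtColor(s['pixels'],cv2.COLOR_RGB2HSV); h=hsv[...,0].astype(int)
    m=((h>=h0)&(h<=h1) if h0<=h1 else (h>=h0)|(h<=h1))&(hsv[...,1]>smin)&(hsv[...,2]>50)
    v,u=np.indices(m.shape)
    return m&(np.hypot(u-uv[0],v-uv[1])<r)
def cen(s,m,z):
    v,u=np.nonzero(m); return px2w(s,[[u.mean(),v.mean()]],z=z)[0]
def lever(s,c,hub):
    """red lever's direction about hub from depth points"""
    m=blob(s,c,60,172,6,140); p=cloud(s,m); p=p[(abs(p[:,2]-.122)<.012)&(np.hypot(*(p[:,:2]-hub).T)>.025)&(np.hypot(*(p[:,:2]-hub).T)<.12)]
    q=p[:,:2]-hub; d=np.linalg.norm(q,axis=1)
    return np.arctan2(q[:,1].mean(),q[:,0].mean()),len(p),d.max()
E
python3 - <<'E'
from h import *
s=viewer.snapshot('top')
T={}
for n,uv,h in [('orange',(234,189),(5,18)),('blue',(223,243),(105,130)),('green',(312,183),(50,85))]:
    m=blob(s,uv,15,*h); T[n]=cen(s,m,.080); c=cloud(s,m); print(n,m.sum(),T[n],np.median(c,0))
# lid circle via depth
v,u=np.indices((480,640)); m=np.hypot(u-274,v-222)<75
c=cloud(s,m); c=c[abs(c[:,2]-.088)<.005]
(x,y),r=cv2.minEnclosingCircle(c[:,:2].astype(np.float32)); print('lid',x,y,r,c[:,2].mean())
c=cloud(s,m); c=c[(c[:,2]>.130)]; print('hub top',len(c),c.mean(0) if len(c) else 0)
# hub from three tags
A=np.array([T[k][:2] for k in T]); 
M=2*(A[1:]-A[0]); b=(A[1:]**2).sum(1)-(A[0]**2).sum(); h=np.linalg.solve(M,b); print('hub by tags',h,np.linalg.norm(A-h,axis=1))
print({k:np.arctan2(*(T[k][:2]-h)[::-1]) for k in T})
print('lever',lever(s,(277,205),h))
for n,uv,hh in [('start',(396,235),(50,85)),('stop',(426,246),(172,6))]:
    m=blob(s,uv,14,*hh); c=cloud(s,m); print(n,m.sum(),cen(s,m,.072),np.median(c,0))
E
```

```text
orange 163 [0.61482318 0.16377216 0.08      ] [0.61396306 0.16339227 0.0807499 ]
blue 143 [0.48443991 0.18566212 0.08      ] [0.48418449 0.18549915 0.08071675]
green 126 [ 0.63056289 -0.02244924  0.08      ] [ 0.63029397 -0.02331021  0.08110271]
lid 0.5299935936927795 0.06378587335348129 0.1459609419107437 0.08862091919687295
hub top 182 [0.52975768 0.0631429  0.13315456]
hub by tags [0.53085855 0.06289947] [0.13124541 0.13124541 0.13124541]
{'orange': np.float64(0.8766196372716891), 'blue': np.float64(1.9322969331651914), 'green': np.float64(-0.7079774931975069)}
lever (np.float64(-0.13451355887329056), 204, np.float64(0.09984984743344179))
start 149 [ 0.50824906 -0.22816966  0.072     ] [ 0.50775534 -0.22812939  0.0737575 ]
stop 162 [ 0.48602437 -0.29659476  0.072     ] [ 0.48649799 -0.29645727  0.07350727]
```

Hub at ≈(0.5305, 0.063). The lever is at world angle −0.134 and the orange tag at 0.873, which fits the given pipe angles and the 132 mm radius. I'll shut the gripper and move over to the lever's right side.

Emit:
{"method": "send_rows", "body": {
  "motion": [
    [-0.95,-0.5,0,0,0,0],
    [-0.95,-0.5,0,0,0,0],
    [-0.95,-0.5,0,0,0,0],
    [-0.95,-0.5,0,0,0,0]
  ],
  "claw": -1
}}

```text
time_s: 1.65
ee_pos: [0.287, 0.3739, 0.2315]
tool_rot: [0.173, 0.985, -0.0, 0.0]
wrist_force: [-0.1, 0.4, 0.7]
gripper_width: 0.0122
```

Emit:
{"method": "send_rows", "body": {
  "motion": [
    [-0.95,-0.5,0,0,0,0],
    [-0.95,-0.5,0,0,0,0],
    [-0.95,-0.5,0,0,0,0],
    [-0.95,-0.5,0,0,0,0]
  ]
}}

```text
time_s: 2.15
ee_pos: [0.3966, 0.2543, 0.2315]
tool_rot: [0.175, 0.985, 0.0, 0.0]
wrist_force: [-0.7, 0.1, 0.5]
gripper_width: -0.0002
```

Emit:
{"method": "send_rows", "body": {
  "motion": [
    [-0.95,-0.5,0,0,0,0],
    [-0.95,-0.5,0,0,0,0],
    [-0.95,-0.5,0,0,0,0],
    [-0.95,-0.5,0,0,0,0]
  ]
}}

```text
time_s: 2.65
ee_pos: [0.5059, 0.1349, 0.2312]
tool_rot: [0.176, 0.984, 0.0, 0.0]
wrist_force: [-0.4, -0.3, 0.7]
gripper_width: -0.0001
```

```bash
cat >> h.py <<'E'
HUB=np.array([.5305,.063]); Z=np.array([0,0,-1.])
def pose(th,r,d):
    """TCP xy beside the lever at angle th, radius r, offset d clockwise"""
    return HUB+r*np.array([np.cos(th),np.sin(th)])+d*np.array([np.sin(th),-np.cos(th)])
def row(x,y,z,yaw):
    """units row to reach xyz, tool down with -x at yaw"""
    st=robot.get_state(); R0=rot(st['tool_rot']); X=np.array([-np.cos(yaw),-np.sin(yaw),0])
    R1=np.c_[X,np.cross(Z,X),Z]
    return np.round(np.r_[R0.T@(np.array([x,y,z])-st['ee_pos'])/.15,R.from_matrix(R0.T@R1).as_rotvec()/(np.pi/4)],3)
def show():
    st=robot.get_state(); R0=rot(st['tool_rot']); print('t',round(st['time_s'],2),st['ee_pos'].round(4),'yaw',round(np.arctan2(-R0[1,0],-R0[0,0]),3),'F',st['wrist_force'].round(1),'w',round(st['gripper_width'],4),'q',st['joints'].round(2))
E
python3 - <<'E'
from h import *
show(); p=pose(-.134,.08,.041); print(p,row(*p,.231,-.134),row(*p,.104,-.134))
E
```

```text
t 2.65 [0.5059 0.1349 0.2312] yaw -0.353 F [-0.4 -0.3  0.7] w -0.0001 q [ 0.26  0.26 -0.14  1.17  0.    0.61]
[0.60430526 0.0116796 ] [-0.9   -0.544  0.001  0.001  0.001 -0.279] [-0.9   -0.545  0.848  0.001  0.001 -0.279]
```

Emit:
{"method": "send_rows", "body": {
  "motion": [
    [-0.9,-0.545,0,0,0,-0.28],
    [-0.9,-0.545,0,0,0,-0.28],
    [-0.9,-0.545,0,0,0,-0.28],
    [-0.9,-0.545,0.2,0,0,-0.28],
    [-0.9,-0.545,0.4,0,0,-0.28],
    [-0.9,-0.545,0.6,0,0,-0.28],
    [-0.9,-0.545,0.845,0,0,-0.28],
    [-0.9,-0.545,0.845,0,0,-0.28]
  ]
}}

```text
time_s: 3.65
ee_pos: [0.6009, 0.0141, 0.1017]
tool_rot: [0.065, 0.998, 0.001, -0.003]
wrist_force: [-0.8, -0.4, -0.2]
gripper_width: -0.0001
```

Run:
```python
from h import *
show()
s=viewer.snapshot('side'); a=s['pixels'][150:310,220:460,::-1]
cv2.imwrite('pics/side2.png',cv2.resize(a,(0,0),fx=3,fy=3))
# arc of rows, offset .0235: first to contact, then round
for k,th in enumerate(np.linspace(-.134,.5,8)): print(row(*pose(th,.08,.027),.104,th))
```

```text
t 3.65 [0.6009 0.0141 0.1017] yaw -0.13 F [-0.8 -0.4 -0.2] w -0.0001 q [ 0.02  0.47 -0.16  0.94  0.    0.15]
[-0.012  0.081 -0.002  0.001 -0.004  0.004]
[-0.027  0.13  -0.002  0.002 -0.004 -0.111]
[-0.036  0.18  -0.002  0.002 -0.004 -0.226]
[-0.042  0.23  -0.002  0.002 -0.004 -0.342]
[-0.042  0.281 -0.002  0.002 -0.003 -0.457]
[-0.038  0.332 -0.002  0.002 -0.003 -0.572]
[-0.03   0.382 -0.002  0.002 -0.003 -0.688]
[-0.017  0.432 -0.001  0.003 -0.003 -0.803]
```

View pics/side2.png

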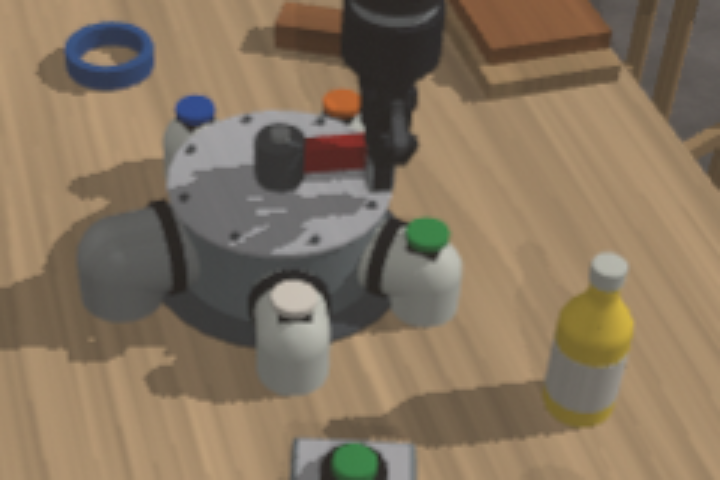

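The fingertip (≈(380,165) in the crop) is down on the near side of the red bar, clear of the lid and the hub. I'll sweep it round the arc.

Emit:
{"method": "send_rows", "body": {
  "motion": [
    [-0.012,0.08,0,0,0,0],
    [-0.027,0.13,0,0,0,-0.11],
    [-0.036,0.18,0,0,0,-0.226],
    [-0.042,0.23,0,0,0,-0.342],
    [-0.042,0.28,0,0,0,-0.457],
    [-0.038,0.332,0,0,0,-0.572],
    [-0.03,0.382,0,0,0,-0.688],
    [-0.017,0.432,0,0,0,-0.803]
  ]
}}

```text
time_s: 4.7
ee_pos: [0.6146, 0.0783, 0.1057]
tool_rot: [-0.249, 0.968, 0.0, -0.0]
wrist_force: [-0.7, -2.4, -0.7]
gripper_width: -0.0
```

Run:
```python
from h import *
show()
s=viewer.snapshot('side'); save(s,'side3.png')
m=blob(s,(331,200),40,172,6,140); c=cloud(s,m); c=c[abs(c[:,2]-.11)<.02]
print(len(c),c.max(0),c.min(0),c.mean(0))
p=robot.get_state()['ee_pos'][:2]-HUB; print('r',np.hypot(*p),'ang',np.arctan2(p[1],p[0]))
t=viewer.snapshot('top'); print('lever',lever(t,(262,200),HUB))
for th in np.linspace(.55,.8,5): print(row(*pose(th,.08,.0255),.104,th))
```

```text
t 4.7 [0.6146 0.0783 0.1057] yaw 0.503 F [-0.7 -2.4 -0.7] w -0.0 q [ 0.13  0.49 -0.12  0.96  0.   -0.38]
148 [0.60709978 0.10505379 0.12655506] [0.55336481 0.06028086 0.10126986] [0.57936676 0.0790724  0.1177372 ]
r 0.08565076161857442 ang 0.19239416658181033Traceback (most recent call last):
  File "<stdin>", line 7, in <module>
  File "h.py", line 29, in lever
    m=blob(s,c,60,172,6,140); p=cloud(s,m); p=p[(abs(p[:,2]-.122)<.012)&(np.hypot(*(p[:,:2]-hub).T)>.025)&(np.hypot(*(p[:,:2]-hub).T)<.12)]
                                ~~~~~^^^^^
  File "h.py", line 17, in cloud
    return px2w(s,np.c_[u,v],depth=s['range_z'][v,u])
  File "h.py", line 10, in px2w
    n=cv2.undistortPoints(uv,np.array(s['intrinsics'],float),np.array(s['dist'],float)).reshape(-1,2)
      ~~~~~~~~~~~~~~~~~~~^^^^^^^^^^^^^^^^^^^^^^^^^^^^^^^^^^^^^^^^^^^^^^^^^^^^^^^^^^^^^^
cv2.error: OpenCV(4.12.0) /io/opencv/modules/calib3d/src/undistort.dispatch.cpp:347: error: (-215:Assertion failed) CV_IS_MAT(_src) && CV_IS_MAT(_dst) && (_src->rows == 1 || _src->cols == 1) && (_dst->rows == 1 || _dst->cols == 1) && _src->cols + _src->rows - 1 == _dst->rows + _dst->cols - 1 && (CV_MAT_TYPE(_src->type) == CV_32FC2 || CV_MAT_TYPE(_src->type) == CV_64FC2) && (CV_MAT_TYPE(_dst->type) == CV_32FC2 || CV_MAT_TYPE(_dst->type) == CV_64FC2) in function 'cvUndistortPointsInternal'
```

The lever is moving, with about 2.4 N on the wrist. The hand hides it from the top camera. I'll go on to just short of the target, then back off and look.

Run:
```python
from h import *
for th in np.linspace(.55,.82,5): print(row(*pose(th,.08,.0255),.104,th))
th=.82; print('back',row(*pose(th,.08,.05),.104,th))
```

```text
[ 0.004  0.031  0.011  0.002  0.001 -0.062]
[-0.005  0.068  0.011  0.002  0.001 -0.148]
[-0.011  0.105  0.011  0.002  0.002 -0.234]
[-0.014  0.143  0.011  0.002  0.002 -0.32 ]
[-0.015  0.18   0.011  0.002  0.002 -0.406]
back [-0.066  0.025  0.011  0.002  0.002 -0.406]
```

Emit:
{"method": "send_rows", "body": {
  "motion": [
    [0.004,0.031,0.01,0,0,-0.062],
    [-0.005,0.068,0.01,0,0,-0.148],
    [-0.011,0.105,0.01,0,0,-0.234],
    [-0.014,0.143,0.01,0,0,-0.32],
    [-0.015,0.18,0.01,0,0,-0.406],
    [-0.015,0.18,0.01,0,0,-0.406],
    [-0.066,0.025,0.01,0,0,-0.406],
    [-0.066,0.025,0.01,0,0,-0.406]
  ]
}}

```text
time_s: 5.8
ee_pos: [0.6232, 0.0871, 0.1048]
tool_rot: [-0.397, 0.918, 0.001, 0.002]
wrist_force: [-0.6, 0.5, -0.3]
gripper_width: 0.0001
```

Emit:
{"method": "send_rows", "body": {
  "motion": [
    [0,-0.1,-0.3,0,0,0],
    [0,-0.6,-0.6,0,0,0],
    [0,-1,-0.6,0,0,0],
    [0,-1,-0.6,0,0,0],
    [0,-1,-0.6,0,0,0]
  ]
}}

```text
time_s: 6.42
ee_pos: [0.7331, -0.0164, 0.1946]
tool_rot: [-0.396, 0.918, 0.001, 0.002]
wrist_force: [-0.4, -0.2, -0.1]
gripper_width: 0.0002
```

Run:
```python
from h import *
show()
s=viewer.snapshot('side')
m=blob(s,(331,200),45,172,6,140); c=cloud(s,m); c=c[(c[:,2]>.118)&(c[:,2]<.126)]; q=c[:,:2].mean(0)-HUB
print('side',len(c),np.arctan2(q[1],q[0]))
t=viewer.snapshot('top'); save(t,'top4.png')
try: print('lever',lever(t,(262,200),HUB))
except Exception as e: print('top none')
m=blob(t,(234,189),15,5,18); print('tag',cen(t,m,.08)-np.r_[HUB,0])
m=blob(t,(262,200),60,172,6,140).astype(np.uint8); v,u=np.nonzero(m); print(m.sum(),u.min(),u.max(),v.min(),v.max())
w=px2w(t,np.c_[u,v],z=.122)[:,:2]; w=w[np.hypot(*(w-HUB).T)<.12]
print('fit', cv2.fitLine(w.astype(np.float32),cv2.DIST_L2,0,.01,.01).ravel(), np.arctan2(*(w.mean(0)-HUB)[::-1]))
cv2.imwrite('pics/top4c.png',cv2.resize(t['pixels'][150:300,190:390,::-1],(0,0),fx=3.5,fy=3.5,interpolation=cv2.INTER_CUBIC))
```

```text
t 6.42 [ 0.7331 -0.0164  0.1946] yaw 0.815 F [-0.4 -0.2 -0.1] w 0.0002 q [-0.02  0.65  0.41  1.33  0.   -0.84]
side 122 0.7229794895475908
lever (np.float64(0.8135127110695838), 37, np.float64(0.0971149185005817))
tag [0.08437161 0.10037661 0.08      ]
48 244 250 192 200
fit [0.9753984  0.22044928 0.5914061  0.12583378] 0.8009751332781139
```

View pics/top4c.png

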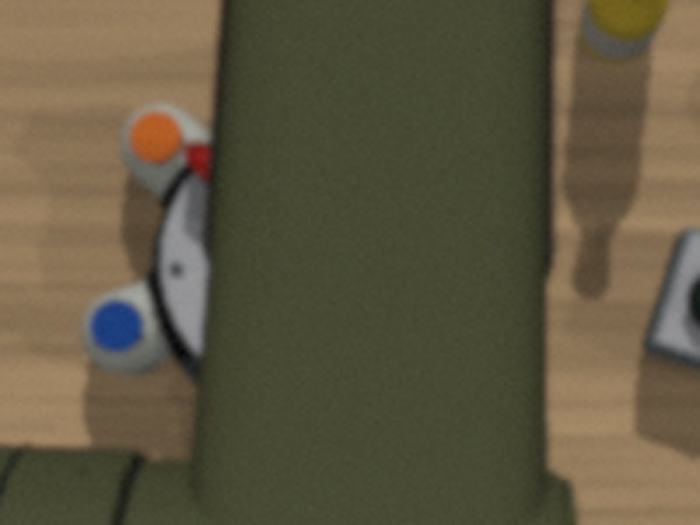

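The arm hides most of the lever; its red tip shows at crop ≈(200,160), a bit clockwise of the orange tag at (155,137). I'll move aside towards the start button for a clear view.

Run:
```python
from h import *
print(row(.62,-.10,.235,.4), row(.52,-.21,.235,0.4))
```

```text
[ 0.922  0.154 -0.273  0.004  0.004  0.531] [ 1.913  0.138 -0.276  0.004  0.004  0.531]
```

Emit:
{"method": "send_rows", "body": {
  "motion": [
    [0.4,0.1,-0.27,0,0,0],
    [0.95,0.14,-0.27,0,0,0],
    [0.95,0.14,-0.27,0,0,0],
    [0.95,0.14,-0.27,0,0,0]
  ]
}}

```text
time_s: 7.02
ee_pos: [0.6159, -0.1043, 0.2355]
tool_rot: [-0.397, 0.918, 0.002, 0.001]
wrist_force: [1.1, 0.6, 0.1]
gripper_width: -0.0001
```

Emit:
{"method": "send_rows", "body": {
  "motion": [
    [0.4,0,0,0,0,0],
    [0.95,0,0,0,0,0],
    [0.95,0,0,0,0,0],
    [0.95,0,0,0,0,0]
  ]
}}

```text
time_s: 7.52
ee_pos: [0.5182, -0.2076, 0.2352]
tool_rot: [-0.396, 0.918, 0.002, 0.001]
wrist_force: [0.8, 0.8, 0.5]
gripper_width: 0.0003
```

```bash
cat > chk.py <<'E'
from h import *
show()
s=viewer.snapshot('side')
m=blob(s,(331,200),45,172,6,140); c=cloud(s,m); c=c[(c[:,2]>.118)&(c[:,2]<.126)]; q=c[:,:2].mean(0)-HUB
print('side',len(c),np.arctan2(q[1],q[0]))
t=viewer.snapshot('top')
m=blob(t,(234,189),15,5,18); g=cen(t,m,.08)[:2]-HUB; print('tag',np.arctan2(g[1],g[0]))
m=blob(t,(262,200),60,172,6,140); v,u=np.nonzero(m); w=px2w(t,np.c_[u,v],z=.122)[:,:2]; r=np.hypot(*(w-HUB).T); w=w[(r>.03)&(r<.115)]
th=np.arctan2(*(w.mean(0)-HUB)[::-1]); f=cv2.fitLine(w.astype(np.float32),cv2.DIST_L2,0,.01,.01).ravel()
print('lever',len(w),th,'fit',np.arctan2(f[1],f[0]),'depth',lever(t,(262,200),HUB),'tag y',g@[-np.sin(th),np.cos(th)])
cv2.imwrite('pics/topc%d.png'%(robot.get_state()['time_s']*100),cv2.resize(t['pixels'][150:300,190:390,::-1],(0,0),fx=3.5,fy=3.5,interpolation=cv2.INTER_CUBIC))
E
python3 chk.py; ls pics
```

```text
t 7.53 [ 0.5182 -0.2076  0.2352] yaw 0.815 F [0.8 0.8 0.5] w 0.0003 q [-0.38  0.32 -0.05  1.21  0.01 -1.2 ]
side 10 0.8417877946492197
tag 0.8718138689015712
lever 187 0.7916651238909602 fit 0.7934005 depth (np.float64(0.7926674632430906), 199, np.float64(0.09863080940651492)) tag y 0.010498337384047504
side1.png
side2.png
side3.png
top1.png
top1c.png
top4.png
top4c.png
topc762.png
```

A clear look gives the lever at 0.792 and the tag at 0.872, so the tag is 10.5 mm off the centre line, at the edge of tolerance. The last push was to 0.82 and left the lever at 0.79, so pushing the same way to 0.90 should set it right.

Run:
```python
from h import *
p=pose(.82,.08,.055); print(p,row(*p,.235,.82))
```

```text
[0.62529072 0.0839695 ] [-1.897  0.812  0.011  0.003  0.006 -0.004]
```

Emit:
{"method": "send_rows", "body": {
  "motion": [
    [-0.4,0.1,0,0,0,0],
    [-0.8,0.25,0,0,0,0],
    [-0.95,0.4,0,0,0,0],
    [-0.95,0.4,0,0,0,0]
  ]
}}

```text
time_s: 8.12
ee_pos: [0.5743, -0.0577, 0.2354]
tool_rot: [-0.4, 0.916, 0.003, 0.002]
wrist_force: [-0.5, 0.1, -1.2]
gripper_width: 0.0
```

Emit:
{"method": "send_rows", "body": {
  "motion": [
    [-0.4,0.1,0,0,0,0],
    [-0.8,0.3,0,0,0,0],
    [-0.95,0.41,0,0,0,0],
    [-0.95,0.41,0,0,0,0],
    [-0.95,0.41,0.4,0,0,0],
    [-0.95,0.41,0.7,0,0,0],
    [-0.95,0.41,0.85,0,0,0],
    [-0.95,0.41,0.85,0,0,0]
  ]
}}

```text
time_s: 9.12
ee_pos: [0.6243, 0.0881, 0.1066]
tool_rot: [-0.4, 0.917, 0.003, -0.001]
wrist_force: [-0.2, 0.1, 0.6]
gripper_width: 0.0004
```

Run:
```python
from h import *
show()
for th,d in [(.82,.035),(.85,.0255),(.875,.0255),(.9,.0255),(.9,.05)]: print(row(*pose(th,.08,d),.104,th))
```

```text
t 9.12 [0.6243 0.0881 0.1066] yaw 0.823 F [-0.2  0.1  0.6] w 0.0004 q [ 0.14  0.51 -0.08  0.98  0.01 -0.69]
[0.015 0.11  0.018 0.008 0.001 0.003]
[ 0.01   0.189  0.019  0.008  0.001 -0.035]
[ 0.006  0.202  0.019  0.008  0.001 -0.067]
[ 0.003  0.216  0.019  0.008  0.001 -0.099]
[-0.01   0.053  0.018  0.008  0.001 -0.099]
```

Emit:
{"method": "send_rows", "body": {
  "motion": [
    [0.015,0.11,0.015,0,0,0],
    [0.01,0.165,0.015,0,0,-0.035],
    [0.01,0.189,0.015,0,0,-0.035],
    [0.006,0.202,0.015,0,0,-0.067],
    [0.003,0.216,0.015,0,0,-0.1],
    [0.003,0.216,0.015,0,0,-0.1],
    [-0.01,0.05,0.015,0,0,-0.1],
    [-0.01,0.05,0.015,0,0,-0.1]
  ]
}}

```text
time_s: 10.12
ee_pos: [0.6204, 0.094, 0.104]
tool_rot: [-0.435, 0.9, 0.003, -0.001]
wrist_force: [-0.6, 0.2, -0.9]
gripper_width: 0.0004
```

Emit:
{"method": "send_rows", "body": {
  "motion": [
    [0,-0.05,-0.3,0,0,0],
    [0,-0.05,-0.7,0,0,0],
    [0.2,-0.2,-0.85,0,0,0],
    [0.6,-0.3,-0.85,0,0,0],
    [0.95,-0.4,-0.85,0,0,0],
    [0.95,-0.4,-0.85,0,0,0]
  ]
}}

```text
time_s: 10.88
ee_pos: [0.5769, -0.0579, 0.2308]
tool_rot: [-0.433, 0.901, 0.004, -0.002]
wrist_force: [0.4, -0.5, 0.7]
gripper_width: 0.0001
```

Run:
```python
from h import *
show(); print(row(.5080,-.2282,.235,.82))
```

```text
t 10.88 [ 0.5769 -0.0579  0.2308] yaw 0.895 F [ 0.4 -0.5  0.7] w 0.0001 q [-0.1   0.36  0.01  1.22  0.01 -1.  ]
[ 1.173e+00 -3.510e-01 -3.200e-02  1.100e-02  1.000e-03  9.600e-02]
```

Emit:
{"method": "send_rows", "body": {
  "motion": [
    [0.4,-0.1,0,0,0,0],
    [0.8,-0.3,0,0,0,0.1],
    [1.0,-0.35,0,0,0,0.1],
    [1.0,-0.35,0,0,0,0.1]
  ]
}}

```text
time_s: 11.38
ee_pos: [0.5233, -0.2085, 0.2299]
tool_rot: [-0.396, 0.918, 0.005, -0.002]
wrist_force: [0.1, -0.4, -0.1]
gripper_width: 0.0
```

```bash
python3 chk.py; python3 -c "
from h import *
print(row(.5080,-.2282,.13,.82))"; ls pics
```

```text
t 11.38 [ 0.5233 -0.2085  0.2299] yaw 0.814 F [ 0.1 -0.4 -0.1] w 0.0 q [-0.38  0.33 -0.04  1.21  0.   -1.2 ]
side 91 0.8298399728364981
tag 0.872526268493936
lever 188 0.8736096031190728 fit 0.8777021 depth (np.float64(0.8747273594533403), 197, np.float64(0.10076372589780568)) tag y -0.00014187970480517017
[ 0.18  -0.026  0.666  0.013  0.001 -0.004]
side1.png
side2.png
side3.png
top1.png
top1c.png
top4.png
top4c.png
topc1147.png
topc762.png
```

The top camera now has the lever at 0.874 and the tag at 0.8725, so the tag is 0.1 mm off the line. On to the button.

Emit:
{"method": "send_rows", "body": {
  "motion": [
    [0.18,-0.026,0,0,0,0],
    [0.18,-0.026,0.3,0,0,0],
    [0.18,-0.026,0.6,0,0,0],
    [0.18,-0.026,0.85,0,0,0],
    [0.18,-0.026,0.95,0,0,0],
    [0.18,-0.026,0.95,0,0,0]
  ]
}}

```text
time_s: 12.22
ee_pos: [0.5077, -0.2265, 0.0868]
tool_rot: [-0.398, 0.917, 0.006, -0.002]
wrist_force: [-0.3, -0.7, 0.1]
gripper_width: -0.0001
```

Run:
```python
from h import *
show()
for z in (.085,.075,.071,.069,.067): print(row(.5080,-.2282,z,.82))
s=viewer.snapshot('side'); cv2.imwrite('pics/side5.png',cv2.resize(s['pixels'][230:380,260:420,::-1],(0,0),fx=4,fy=4))
```

```text
t 12.22 [ 0.5077 -0.2265  0.0868] yaw 0.819 F [-0.3 -0.7  0.1] w -0.0001 q [-0.42  0.42 -0.3   0.86  0.   -1.24]
[ 0.007 -0.01   0.012  0.015  0.001 -0.001]
[ 0.007 -0.01   0.079  0.015  0.001 -0.001]
[ 0.007 -0.011  0.105  0.015  0.001 -0.001]
[ 0.007 -0.011  0.119  0.015  0.001 -0.001]
[ 0.007 -0.011  0.132  0.015  0.001 -0.001]
```

View pics/side5.png

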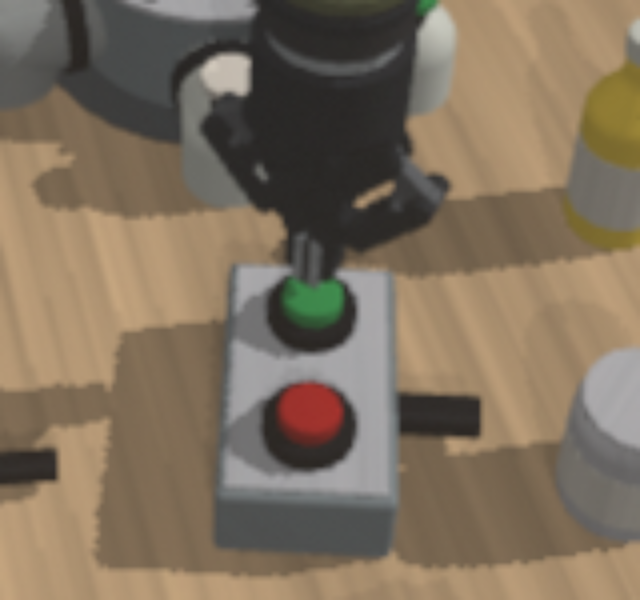

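The shut fingertips (crop ≈(312,275)) are just above the green button (313,303), well away from the red one (310,415). Now pressing in small steps.

Emit:
{"method": "send_rows", "body": {
  "motion": [
    [0.015,-0.02,0.04,0,0,0],
    [0.015,-0.02,0.079,0,0,0],
    [0.015,-0.02,0.1,0,0,0],
    [0.015,-0.02,0.12,0,0,0],
    [0.015,-0.02,0.132,0,0,0],
    [0.015,-0.02,0.132,0,0,0]
  ]
}}

```text
time_s: 13.02
ee_pos: [0.5094, -0.2311, 0.0686]
tool_rot: [-0.398, 0.917, 0.004, -0.001]
wrist_force: [-0.0, -0.5, 4.5]
gripper_width: -0.0003
```

Emit:
{"method": "send_rows", "body": {
  "motion": [
    [0,0,0.01,0,0,0],
    [0,0,0.02,0,0,0],
    [0,0,0.025,0,0,0],
    [0,0,0.025,0,0,0]
  ]
}}

```text
time_s: 13.52
ee_pos: [0.5096, -0.2311, 0.0677]
tool_rot: [-0.398, 0.917, 0.004, -0.0]
wrist_force: [-6.3, 1.4, 21.6]
gripper_width: -0.0002
```

Force has jumped to 21.6 N with no more travel, so the button is on its bottom stop. Letting go.

Emit:
{"method": "send_rows", "body": {
  "motion": [
    [0,0,-0.1,0,0,0],
    [0,0,-0.4,0,0,0],
    [0,0,-0.8,0,0,0],
    [0,0,-1,0,0,0],
    [0,0,-1,0,0,0],
    [0,0,-1,0,0,0]
  ]
}}

```text
time_s: 14.28
ee_pos: [0.5093, -0.2316, 0.2163]
tool_rot: [-0.398, 0.917, 0.005, -0.001]
wrist_force: [-0.3, 1.2, -0.9]
gripper_width: -0.0001
```

```bash
python3 chk.py
python3 - <<'E'
from h import *
s=viewer.snapshot('side')
for n,uv,hh in [('start',(338,304),(50,85)),('stop',(337,336),(172,6))]:
    c=cloud(s,blob(s,uv,14,*hh)); print(n,np.percentile(c[:,2],[50,80,95]))
E
```

```text
t 14.28 [ 0.5093 -0.2316  0.2163] yaw 0.818 F [-0.3  1.2 -0.9] w -0.0001 q [-0.43  0.33 -0.07  1.17  0.   -1.25]
side 70 0.8170473123208285
tag 0.8730406301958891
lever 189 0.8755310889932599 fit 0.8679489 depth (np.float64(0.8756925146571297), 199, np.float64(0.10146525096207884)) tag y -0.0003264028414231797
start [0.0730886  0.0741668  0.07502103]
stop [0.07241396 0.07394779 0.07509239]
```

```bash
python3 -c "
from h import *
print(sign_off())"
```

```text
the job is handed in; nothing more can be done
None
```

I set the lever to the orange tag, then pressed the green start button on the largest starter box all the way down and let it go. The job is handed in, at about 14 s of the 51 s allowed; the hand-in gives no verdict.

- **Lever:** I pushed it round with the shut fingertips in two goes. The first left it 10.5 mm off, right at the edge of the 11 mm tolerance, so I pushed again. In the last check from the top camera the lever was at 0.8755 rad and the tag at 0.873, so its line passes about 0.3 mm from the tag's centre. The wrist read 2.4 N when I checked during the first push; I took no force reading during the second.
- **Start button:** The wrist force rose to 21.6 N with no more travel, which means it was on its bottom stop. Afterwards it measured about 73 mm high, its height before the press.
- **Stop button and loose things:** The stop button also read about 73 mm high, its height before. I kept the arm away from the loose things but did not measure them again at the end.
- **Robot:** The arm was clear of everything at hand-in.

One check disagreed: the side camera put the lever at 0.82–0.83 rad. That estimate rests on fewer points, some of them likely on the bar's side, so I trusted the three top-camera estimates (0.868–0.876). Even at 0.82 the lever would still be within tolerance, about 7 mm off.

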